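# Hang the test plate on the tilted stage and hold the contact probe on its mark

## Task

Hang the test plate by its hole on the peg of the tilted stage, so that it lies flat on the sloping face with its circle up and at the lower end, and let go of it. Then take the contact probe out of its holder, set its sprung tip inside the circle on the plate with the probe square to the plate, and press gently until the tip is about half way in, never hard against its stop. Finish still holding the probe there, steady, and leave the other things on the bench where they are.

Things in the scene. Friction and masses are not known exactly. Their poses are not given: they have to be found in the camera images.
- stage: tilted specimen stage, fixed to the bench: dark steel base 130 x 110 mm on grey supports carrying a sloping face plate. Origin at the centre of its underside on the bench, z up; the slope falls towards its own -x.
- face: sloping face plate of the stage, dark steel, 130 x 110 mm, 12 mm thick. Origin at the centre of its upper surface, 52 mm above the bench; its z is the outward normal of the face, its x points up the slope, y across. It is inclined 0.35 rad (20 degrees) to the bench, whatever way the stage is turned.
- peg_foot (a point): foot of the steel peg on the face, on the peg's axis at the face's surface, 40 mm up the slope from the face's centre. The peg stands square to the face: 9 mm in diameter, 24 mm long.
- plate: test plate: loose aluminium strip 96 x 34 x 10 mm, 70 to 110 g, with a 16 mm through hole near one end and a thin dark engraved circle, 18 mm across, near the other end of its top face. Starts flat on the bench, circle up. Origin: centre of its underside; x towards the hole end, y across its width, z towards the marked face.
- plate_hole (a point): centre of the plate's hole at the underside, 34 mm from the plate's centre along its +x.
- plate_mark (a point): centre of the engraved circle on the plate's top face, 30 mm from the plate's centre along its -x, 10 mm above the underside.
- rack: probe holder, fixed to the bench: steel disc 90 mm across, 10 mm thick, with an upright white tube (38 mm outside, 30 mm inside), rim 75 mm above the bench. Origin at the centre of its underside, z up.
- probe: contact probe, loose, 120 to 200 g, hanging upright in the holder by its collar; lifts straight out. Round about z: steel nose 23 mm thick, 45 mm long; black collar 38 mm wide from 45 to 51 mm; grey grip 25 mm thick from 51 to 105 mm. Origin: centre of the nose's lower end (30 mm above the bench in the holder), z towards the grip; a ball-ended sprung tip sticks out 18 mm below.
- probe_tip (a point): lowest point of the probe's ball tip (ball 10 mm in diameter); on the probe's axis, 18 mm below the probe's origin when out, less when pressed in.
- plunger (a joint): how far the probe's sprung tip is pressed in, m: 0 fully out, 0.012 at its stop. Spring: 1 N to start it moving, then 0.4 N more for each mm (3.4 N half way, 5.8 N at the stop).
- pen: bystander, to be left alone: white marker pen, 120 mm long, 12 mm thick. Origin at the centre of its underside.
- blank: bystander, to be left alone: spare aluminium strip without hole or mark, 70 x 26 x 8 mm. Origin at the centre of its underside.
- timer: bystander, to be left alone: bench timer, flat white box 70 x 95 x 18 mm. Origin at the centre of its underside.
- petri: bystander, to be left alone: closed glass petri dish, 94 mm across, 20 mm high. Origin at the centre of its underside.
- tipbox: bystander, to be left alone: box of pipette tips, 85 x 120 mm, 54 mm high. Origin at the centre of its underside.
- glasses: bystander, to be left alone: folded-out spectacles, about 120 x 120 mm, 36 mm high; the origin is under the middle of the lenses, the arms run to its -x
Mind the look-alikes: they are no part of the job. What is shaped like the plate but turquoise is not meant.

How it is judged:
By the outcome, as a careful person would: the job done as asked, in the order asked, and still so for the second after the job is handed in, while the arm keeps its last pose, push and grip.
It also fails if it takes over 61 s, if anything falls off the work surface, if the arm or the gripper's body presses on something with over 40 N, if the wrist force passes 120 N, or if a joint passes its speed limit or range.

## Robot

A 6-joint arm with a two-finger parallel gripper is mounted at the origin on the work surface. World frame = base frame: x ahead of the robot, y to its left, z up, the work surface at z = 0. Lengths are in m, angles in rad, forces in N, time in s.
With the tool pointing down it reaches from about 0.325 to 0.9 m from the base axis. Payload 6.1 kg.
Tool frame: the origin (TCP) lies between the finger pads; the fingertips stand 19 mm ahead of it and the grasp point (between the pads) is the TCP; z points along the fingers, y is the line along which they close (so a half turn about z gives the same grasp; the last joint's range is limited). The gripper opens to 85 mm and grips with 20 to 120 N. Pads are 22 mm wide; open, the fingers measure 114 mm over their backs; the gripper's body (76 mm by 85 mm) begins 54 mm behind the grasp point. The pads swing forward as they close: fully open they stand 13 mm farther back than shut.
Start: joints at [-1.455, 0.22, 1.526, -0, 1.395, -0.126], TCP at [0.15, -0.607, 0.25] pointing down, gripper open.
Joint ranges: [-2.98, 2.98], [-0.91, 2.08], [0.09, 2.57], [-1.24, 4.39], [0.2, 2.65], [-2.68, 2.68]. Speed limits (rad/s): [2.57, 2.57, 3.01, 3.14, 3.14, 3.14].

## Interface

Orientations are given as a rotation vector (axis times angle).
In Python, from station import sensors, grab_frame, camera_model, job, finder gives the robot as it stands.
- The arm moves only by the shell command python3 -m creep 'ROWS'. ROWS is JSON, a list of rows, each a list of 5 numbers: the opening, from 0 (shut) to 1 (fully open), then the shift along the tool's x, y, z normalised to -1 to 1, where 1 is 2 cm, then the turn about the tool's z normalised to -1 to 1, where 1 is 0.1 rad. A call has 1 to 8 rows; each row shifts and turns the commanded pose from where the row before left it, along the tool's axes as they then stand; what a row does not reach is not made up. A row lasts 1/10 s, in which the tool goes at most 50 mm and 8.59 degrees, less where a joint would pass 70% of its speed; a pose out of reach is approached as far as the arm can. A call with a number of a shift or a turn outside -1 to 1 is refused whole. A call with a gripper value outside its range is refused whole. The fingers move at their own pace and stop on an object; the grip force is fixed at half the most. Time passes only in rows, so rows that do not move let the fingers close. It gives the time, the measured TCP pose, the force, the opening and the grip force at its end, in the units of the state.
- sensors.get_state(): the state, without advancing time (a new reading comes with each control period).
- grab_frame(name): name is "scene" or "side" or "wrist"; returns the picture (480x640x3 uint8, blue, green, red); there is no depth.
- camera_model(name): a dict with "fx", "fy", "cx", "cy" (pixels), "eye" and "rotation" of the camera in the world. Camera axes: x right, y down, z forward; pixel columns grow to the right and rows downward; lengths in m; the calibration is good to about 2 mm. A picture is of the moment at which its call begins: read the wrist's pose just before it. camera_model takes no time and is no camera call; for the wrist camera it gives the pose at the moment of the call.
- job.hand_in(): hands the job in; it is judged then, once.
Trained networks look in the newest picture that a camera, given by its name, has taken for a name from the list of things; names that differ only in an ending like _2 or _b are one class to them, and where a whole thing is asked for, a point or a joint stands for the part that bears it (a point fixed in the world has none). Each returns a list of dicts, best first, with "conf" (0 to 1); they miss things now and then, are a little off and sometimes report something else, mostly with a low value. They report only what shows in the picture. A call takes as long as a camera call. They do not tell look-alikes from the thing itself.
- finder.recognise(camera, label): "rect" ([left, top, right, bottom] in pixels, round what is visible of it).
- finder.trace(camera, label): "mask" (480x640 bool, what is visible of it) and "rect" ([left, top, right, bottom] in pixels, round what is visible of it).
The state is a dict: "time": time; "joint_positions": joint angles; "joint_velocities": joint speeds; "joint_efforts": joint torques, N m; "eef_pos": TCP position; "tcp_rot": TCP orientation; "force": force on the tool from outside, world axes, zero at the start; "moment": the same for the moment, N m; "finger_gap": finger opening in m; "grip_force": force on a finger pad.
Only numpy, scipy, OpenCV 4.12 (cv2) and the standard library are available. Lean on these libraries where they do the work, as an engineer would, in place of code of your own. Each camera call takes 0.05 s, during which the arm holds its last target. There are 200 camera calls.

## Working session

There is one attempt and no reset: what is moved stays moved. The work goes in short steps, Python scripts to look and compute and a shell command to move; the robot and the scene stay as the last step left them, time stands still between calls to the robot, and variables do not carry over. Pictures are saved under pics/ and viewed, at most 10 in all, crops included, and the job is handed in when it is done.

```bash
mkdir -p pics
cat > h.py <<'E'
import numpy as np, cv2
from station import sensors, grab_frame, camera_model, job, finder
from scipy.spatial.transform import Rotation as R
def project(m,P):
    q=np.asarray(m['rotation']).T@(np.asarray(P,float)-m['eye']); return np.array([m['fx']*q[0]/q[2]+m['cx'],m['fy']*q[1]/q[2]+m['cy']])
def ray(m,p):
    d=np.asarray(m['rotation'])@np.array([(p[0]-m['cx'])/m['fx'],(p[1]-m['cy'])/m['fy'],1.]); return np.asarray(m['eye'],float),d/np.linalg.norm(d)
def at_z(m,p,z):
    e,d=ray(m,p); return e+d*(z-e[2])/d[2]
def tri(obs):
    A=np.zeros((3,3));b=np.zeros(3)
    for m,p in obs:
        e,d=ray(m,p);Q=np.eye(3)-np.outer(d,d);A+=Q;b+=Q@e
    return np.linalg.solve(A,b)
E
python3 - <<'E'
from h import *
ims=[]
for n in ['scene','side','wrist']:
    im=grab_frame(n); cv2.imwrite(f'pics/{n}0.png',im)
    m=camera_model(n); print(n,{k:np.round(v,3).tolist() for k,v in m.items()})
    for l in ['stage','plate','probe','rack']+(['face','peg_foot','plate_mark','plate_hole','pen','blank','timer','petri','tipbox','glasses'] if n!='wrist' else []):
        try: print(l,[(np.round(r['rect']).tolist(),round(r['conf'],2)) for r in finder.recognise(n,l)][:3])
        except Exception as e: print(l,e)
s=sensors.get_state();print({k:np.round(v,3).tolist() for k,v in s.items()})
E
```

```text
scene {'fx': 601.751, 'fy': 601.751, 'cx': 319.612, 'cy': 235.148, 'eye': [1.102, 0.797, 0.901], 'rotation': [-0.781, -2.527, 1.193]}
stage [([390.0, 320.0, 480.0, 399.0], 0.87), ([393.0, 325.0, 480.0, 374.0], 0.3)]
plate [([298.0, 138.0, 321.0, 162.0], 0.76), ([252.0, 164.0, 289.0, 185.0], 0.75), ([197.0, 211.0, 237.0, 227.0], 0.7)]
probe [([332.0, 227.0, 353.0, 257.0], 0.62)]
rack [([320.0, 257.0, 364.0, 290.0], 0.9), ([335.0, 228.0, 355.0, 255.0], 0.69), ([389.0, 324.0, 481.0, 398.0], 0.61)]
face [([394.0, 327.0, 477.0, 376.0], 0.98), ([298.0, 308.0, 383.0, 371.0], 0.35)]
peg_foot [([395.0, 324.0, 483.0, 377.0], 0.85)]
plate_mark [([311.0, 165.0, 337.0, 187.0], 0.86), ([262.0, 193.0, 294.0, 212.0], 0.79), ([197.0, 209.0, 237.0, 227.0], 0.75)]
plate_hole [([252.0, 165.0, 291.0, 182.0], 0.91), ([199.0, 208.0, 237.0, 229.0], 0.76), ([258.0, 188.0, 299.0, 211.0], 0.74)]
pen [([351.0, 296.0, 390.0, 327.0], 0.59)]
blank [([272.0, 227.0, 303.0, 241.0], 0.78), ([349.0, 297.0, 393.0, 326.0], 0.71)]
timer [([209.0, 244.0, 256.0, 287.0], 0.86)]
petri [([330.0, 191.0, 366.0, 225.0], 0.89)]
ti
[... 1088 characters left out ...]
[288.0, 333.0, 341.0, 354.0], 0.44), ([230.0, 284.0, 272.0, 321.0], 0.39)]
glasses [([331.0, 204.0, 368.0, 228.0], 0.59)]
wrist {'fx': 376.974, 'fy': 376.974, 'cx': 316.485, 'cy': 236.335, 'eye': [0.219, -0.589, 0.373], 'rotation': [2.285, -1.789, -0.261]}
stage []
plate [([178.0, 2.0, 225.0, 28.0], 0.66)]
probe []
rack []
{'time': 1.75, 'joint_positions': [-1.455, 0.22, 1.527, -0.0, 1.395, -0.126], 'joint_velocities': [-0.0, -0.001, 0.001, -0.0, -0.0, -0.002], 'joint_efforts': [-0.0, -49.683, -38.972, -0.0, 0.001, 0.0], 'eef_pos': [0.15, -0.607, 0.25], 'tcp_rot': [3.119, 0.379, -0.0], 'force': [-0.07, 0.609, -0.106], 'moment': [-0.042, -0.006, 0.022], 'grip_force': 0.0, 'finger_gap': 0.085}
```

```bash
cat >> h.py <<'E'
_cm=camera_model
def camera_model(n):
    m=dict(_cm(n)); m['eye']=np.array(m['eye'],float); r=np.array(m['rotation'],float)
    m['rotation']=r if r.shape==(3,3) else R.from_rotvec(r).as_matrix(); return m
E
python3 - <<'E'
import cv2
a=cv2.imread('pics/scene0.png')[120:420,180:500]; cv2.imwrite('pics/a.png',cv2.resize(a,(640,600),interpolation=cv2.INTER_CUBIC))
b=cv2.imread('pics/side0.png')[160:480,150:470]; cv2.imwrite('pics/b.png',cv2.resize(b,(600,600),interpolation=cv2.INTER_CUBIC))
E
```

```text
(no output)
```

View pics/a.png

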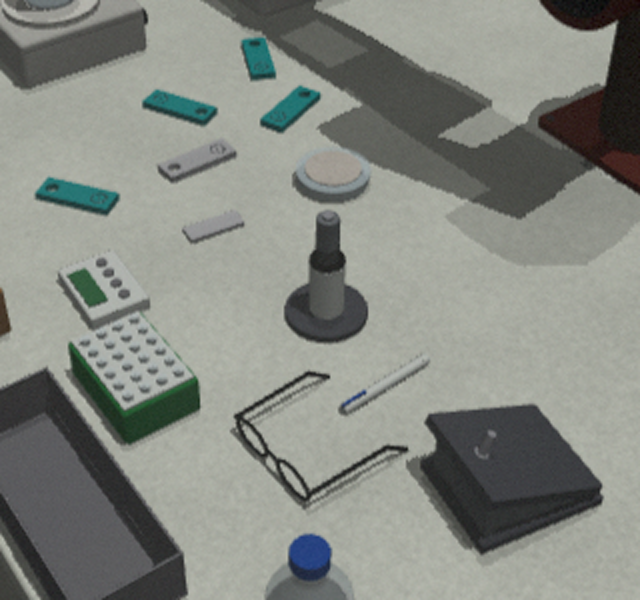

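View pics/b.png

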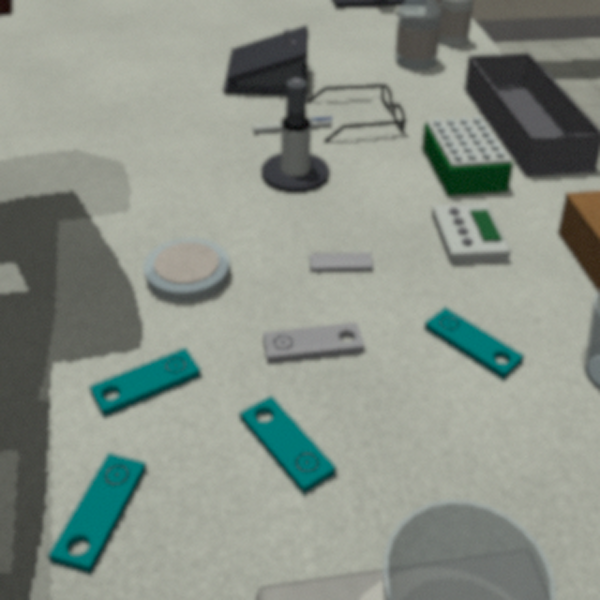

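Run:
```python
from h import *
S=camera_model('scene');D=camera_model('side')
s=lambda x,y:(180+x/2,120+y/2); d=lambda x,y:(150+x*.5333,160+y*.5333)
def two(n,a,b): 
    P=tri([(S,s(*a)),(D,d(*b))]); print(n,np.round(P,4), np.round(project(S,P)-s(*a),1),np.round(project(D,P)-d(*b),1)); return P
two('hole',(173,166),(347,335)); two('mark',(218,150),(283,342))
two('probetop',(328,217),(296,84)); two('rackbase',(326,312),(296,172))
two('pegtop',(490,434),(294,41))
c={k:s(*v) for k,v in dict(peg=(483,455),ul=(428,418),ur=(535,405),lr=(600,488),ll=(490,502)).items()}
for k,z in dict(ul=.0742,ll=.0742,ur=.0298,lr=.0298,peg=.0657).items(): print(k,np.round(at_z(S,c[k],z),4))
for cam,m,pt in(('scene',S,(279,200)),('side',D,(317,342))):
    grab_frame(cam)
    for r in finder.trace(cam,'plate'):
        k=r['mask'].astype(np.uint8)
        if k[pt[1],pt[0]]:
            c=max(cv2.findContours(k,0,2)[0],key=len)[:,0]; q=np.array([at_z(m,p,.010)[:2] for p in c],np.float32); print(cam,r['conf'],cv2.minAreaRect(q*1000))
    for l in ['rack','probe','face']:
        for r in finder.trace(cam,l): 
            k=r['mask']; v=np.argwhere(k).mean(0)[::-1]; print(cam,l,round(r['conf'],2),np.round(r['rect']),np.round(v,1))
print(np.round(at_z(D,(304,239),.035),3))
```

```text
hole [ 0.5449 -0.2814  0.0076] [-0.1  0. ] [-0.1 -0. ]
mark [ 0.4804 -0.2803  0.0059] [-0.3  0.1] [-0.4 -0.1]
probetop [0.5372 0.0334 0.1313] [-0.3  0.2] [-0.3 -0.1]
rackbase [0.539  0.0353 0.001 ] [-0.4  0.2] [-0.3 -0.1]
pegtop [0.5664 0.3075 0.0736] [-4.9  2.4] [-3.  -1.5]
ul [0.5892 0.2625 0.0742]
ll [0.6059 0.3647 0.0742]
ur [0.4665 0.2794 0.0298]
lr [0.4876 0.3857 0.0298]
peg [0.5715 0.3181 0.0657]
scene 0.98 ((515.465087890625, -272.162841796875), (100.94401550292969, 45.214237213134766), 0.6837204694747925)
scene rack 0.96 [323. 253. 362. 290.] [342.8 274.1]
scene probe 0.67 [333. 227. 354. 258.] [343.4 242. ]
scene face 0.81 [393. 324. 479. 376.] [435.4 347.8]
scene face 0.64 [260. 193. 293. 212.] [278.  200.2]
side 0.64 ((509.4390869140625, -286.2921142578125), (97.94232940673828, 46.6728515625), 0.7036771774291992)
side rack 0.74 [291. 227. 328. 262.] [307.1 247.7]
side rack 0.65 [285. 221. 323. 228.] [305.7 226. ]
side probe 0.6 [300. 197. 318. 231.] [307.5 217. ]
side face 0.76 [268. 174. 316. 204.] [292.4 188.1]
[0.531 0.04  0.035]
```

```bash
python3 -m creep '[[1,0,-1,0,0.8],[1,0,-1,0,0.8],[1,0,-1,0,0.8],[1,1,-1,0,0],[1,1,-1,0,0],[1,1,-1,0,0],[1,1,-1,0,0],[1,1,-1,0,0]]'
python3 -m creep '[[1,1,-1,0,0],[1,1,-1,0,0],[1,1,-1,0,0],[1,1,-1,0,0],[1,1,-1,0,0],[1,1,-1,0,0],[1,1,-1,0,0],[1,1,0,0,0]]'
python3 -m creep '[[1,1,0,0,0],[1,0,0,0,0],[1,0,0,0,0]]'
cat > w.py <<'E'
from h import *
def wrist(name,labels):
    m=camera_model('wrist'); s=sensors.get_state(); im=grab_frame('wrist'); cv2.imwrite(f'pics/{name}.png',im)
    print('tcp',np.round(s['eef_pos'],4),np.round(s['tcp_rot'],4),'t',round(s['time'],2),'eye',np.round(m['eye'],3),'look',np.round(m['rotation'][:,2],2))
    out={}
    for l in labels:
        out[l]=finder.trace('wrist',l)
        for r in out[l]: print(l,round(r['conf'],2),np.round(r['rect']),np.round(np.argwhere(r['mask']).mean(0)[::-1],1))
    return m,im,out
E
python3 -c "
from w import *
wrist('w1',['plate'])
for P in [(.545,-.281,.01),(.481,-.281,.01)]: print(project(camera_model('wrist'),P))"
```

```text
time: 3.05
eef_pos: [0.2405, -0.4467, 0.2505]
tcp_rot: [3.141, 0.002, 0.0]
force: [0.1, 0.0, -0.8]
finger_gap: 0.0855
grip_force: 0.0
time: 3.85
eef_pos: [0.4005, -0.3051, 0.2505]
tcp_rot: [-3.141, -0.005, -0.0]
force: [-0.6, 0.5, -0.2]
finger_gap: 0.0855
grip_force: 0.0
time: 4.15
eef_pos: [0.4194, -0.307, 0.2501]
tcp_rot: [-3.141, -0.004, 0.001]
force: [-1.4, -0.1, -0.1]
finger_gap: 0.0852
grip_force: 0.0
tcp [ 0.4194 -0.307   0.2501] [-3.1413e+00 -4.1000e-03  1.2000e-03] t 4.15 eye [ 0.491 -0.307  0.373] look [-0.29 -0.   -0.96]
plate 0.93 [361. 113. 467. 193.] [415.4 149. ]
plate 0.83 [393. 268. 488. 323.] [437.9 293.2]
plate 0.81 [267.  43. 310. 157.] [288.9 101.6]
plate 0.78 [284. 218. 350. 312.] [318.1 265.2]
[287.32287981  58.68629287]
[288.72192587 133.99956406]
```

```bash
python3 -c "
from w import *
im=cv2.imread('pics/w1.png'); cv2.imwrite('pics/c.png',cv2.resize(im[30:190,220:360],(525,600),interpolation=cv2.INTER_CUBIC))
m,_,o=wrist('w1b',['plate'])
for r in o['plate']:
    k=r['mask'].astype(np.uint8)
    if k[100,289]:
        c=max(cv2.findContours(k,0,2)[0],key=len)[:,0]; q=np.array([at_z(m,p,.010)[:2] for p in c],np.float32); print(cv2.minAreaRect(q*1000))
"
```

```text
tcp [ 0.4189 -0.3073  0.2502] [-3.1414e+00 -2.1000e-03  9.0000e-04] t 4.25 eye [ 0.49  -0.307  0.373] look [-0.29 -0.   -0.96]
plate 0.9 [396. 266. 487. 321.] [437.4 292.2]
plate 0.75 [283. 218. 351. 313.] [317.9 264.7]
plate 0.62 [268.  44. 309. 156.] [288.4 102.2]
plate 0.61 [359. 110. 462. 190.] [415.  148.5]
plate 0.23 [132.   1. 168.  84.] [150.   40.5]
((508.3642272949219, -281.30609130859375), (96.68778228759766, 35.51615524291992), 0.10032805055379868)
```

View pics/c.png

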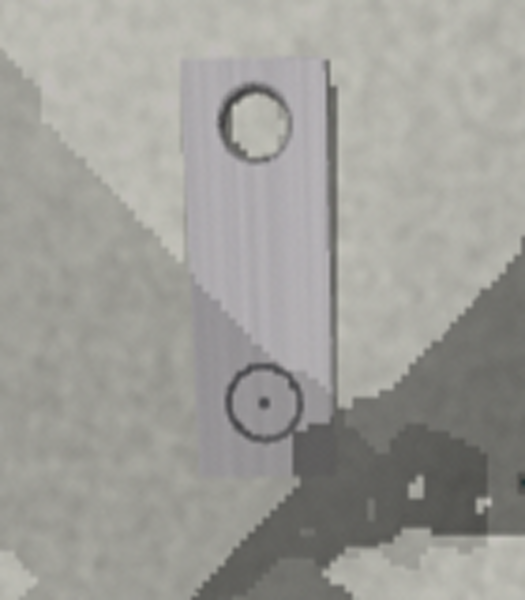

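```bash
python3 -m creep '[[0.55,0.9,-0.3,1,0],[0.55,0.9,-0.3,1,0],[0.55,0.9,-0.3,1,0],[0.55,0.9,-0.2,1,0],[0.55,0.85,-0.2,1,0],[0.55,0,0,1,0],[0.55,0,0,1,0],[0.55,0,0,1,0]]'
python3 -m creep '[[0.55,0,0,1,0],[0.55,0,0,1,0],[0.55,0,0,0.8,0],[0.55,0,0,0.2,0],[0.55,0,0,0,0]]'
python3 -c "
from w import *
m,im,o=wrist('w2',['plate'])
cv2.imwrite('pics/w2.png',im)"
```

```text
time: 5.15
eef_pos: [0.5081, -0.2813, 0.0896]
tcp_rot: [3.142, 0.002, -0.0]
force: [0.9, 0.7, 0.1]
finger_gap: 0.0473
grip_force: 0.0
time: 5.65
eef_pos: [0.508, -0.281, 0.0298]
tcp_rot: [-3.141, -0.002, 0.002]
force: [0.4, 0.2, -0.1]
finger_gap: 0.0469
grip_force: 0.0
tcp [ 0.508  -0.281   0.0298] [-3.1408e+00 -2.3000e-03  1.6000e-03] t 5.65 eye [ 0.579 -0.281  0.152] look [-0.29  0.   -0.96]
plate 0.81 [269. 179. 360. 398.] [317.7 289.9]
plate 0.72 [512. 307. 638. 432.] [593.6 363.7]
```

View pics/w2.png

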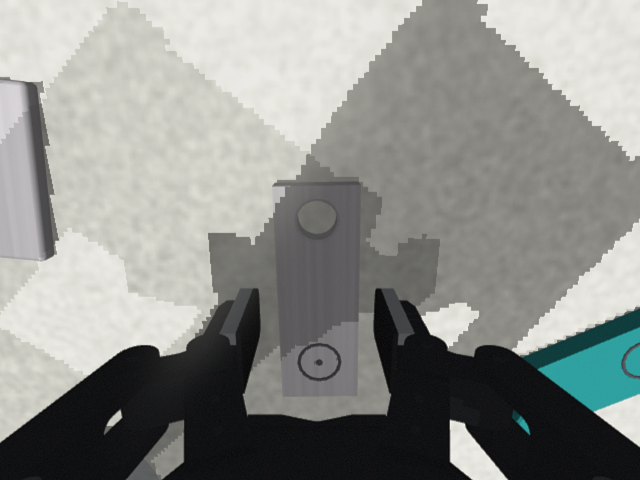

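```bash
python3 -c "
from w import *
m=camera_model('wrist')
for p in [(317,217),(319,362)]: print(at_z(m,p,.01))"
python3 -m creep '[[0.5,0,0,0.25,0],[0.5,0,0,0.15,0]]'
python3 -m creep '[[0.5,0,0,0.1,0],[0.5,0,0,0,0]]'
```

```text
[ 0.54540878 -0.28150786  0.01      ]
[ 0.47955058 -0.2825533   0.01      ]
time: 5.95
eef_pos: [0.509, -0.2814, 0.0229]
tcp_rot: [3.141, 0.003, 0.002]
force: [0.4, 0.2, 0.5]
finger_gap: 0.0428
grip_force: 0.0
time: 6.15
eef_pos: [0.5083, -0.2809, 0.02]
tcp_rot: [-3.141, -0.003, 0.001]
force: [0.7, -0.2, -0.7]
finger_gap: 0.0423
grip_force: 0.0
```

```bash
python3 -m creep '[[0.48,0.1,0,0.1,0],[0.48,0,0,0,0]]'
python3 -m creep '[[0.48,0,0,0.05,0],[0.48,0,0,0,0]]'
```

```text
time: 6.35
eef_pos: [0.5107, -0.281, 0.0182]
tcp_rot: [-3.142, -0.003, -0.0]
force: [0.0, -0.3, 1.1]
finger_gap: 0.041
grip_force: 0.0
time: 6.55
eef_pos: [0.5107, -0.2812, 0.0175]
tcp_rot: [3.141, 0.003, 0.001]
force: [0.6, 0.4, 0.5]
finger_gap: 0.041
grip_force: 0.3
```

```bash
python3 -m creep '[[0,0,0,0,0],[0,0,0,0,0],[0,0,0,0,0],[0,0,0,0,0]]'
python3 -m creep '[[0,0,0,-0.5,0],[0,0,0,-1,0],[0,0,0,-1,0],[0,0,0,-1,0],[0,0,0,0,0]]'
python3 -c "
from w import *
m,im,o=wrist('w3',['plate'])
g=cv2.cvtColor(im,cv2.COLOR_BGR2GRAY)
print([np.round(c,1).tolist() for c in (cv2.HoughCircles(g,cv2.HOUGH_GRADIENT,1,60,param1=100,param2=18,minRadius=12,maxRadius=30)[0])])"
```

```text
time: 6.95
eef_pos: [0.5114, -0.2816, 0.0186]
tcp_rot: [3.141, 0.003, 0.003]
force: [0.3, 1.0, 6.5]
finger_gap: 0.0321
grip_force: 62.2
time: 7.45
eef_pos: [0.5124, -0.2824, 0.0908]
tcp_rot: [3.138, 0.003, 0.007]
force: [1.1, -0.5, -0.8]
finger_gap: 0.0323
grip_force: 59.7
tcp [ 0.5124 -0.2824  0.0908] [3.1381e+00 2.9000e-03 7.4000e-03] t 7.45 eye [ 0.583 -0.282  0.214] look [-0.28 -0.   -0.96]
plate 0.92 [418. 265. 585. 356.] [515.  313.4]
plate 0.92 [274.   0. 352.  43.] [307.4  13.7]
plate 0.63 [265. 195. 362. 421.] [316.3 306.3]
plate 0.48 [476. 475. 487. 480.] [482.6 477. ]
[[316.5, 381.5, 19.899999618530273], [554.5, 304.5, 14.100000381469727], [314.5, 228.5, 20.200000762939453]]
```

```bash
python3 -m creep '[[0,0,-1,-1,0],[0,0,-1,-1,0],[0,0,-1,-1,0],[0,0,-1,-1,0],[0,0,-1,-1,0],[0,0,-1,-1,0],[0,0,-1,-0.5,0],[0,0,-1,0,0]]'
python3 -m creep '[[0,0,-1,0,0],[0,0,-1,0,0],[0,0,-1,0,0],[0,0,-1,0,0],[0,0,-1,0,0],[0,0,-1,0,0],[0,0,-1,0,0],[0,0,-1,0,0]]'
python3 -m creep '[[0,0,-1,0,0],[0,0,-1,0,0],[0,0,-1,0,0],[0,0,-1,0,0],[0,0,-1,0,0],[0,0,-1,0,0],[0,0,-1,0,0],[0,0,-1,0,0]]'
python3 -m creep '[[0,0,-1,0,0.5],[0,0,-1,0,0.5],[0,0,0,0,0.5],[0,0,0,0,0],[0,0,0,0,0]]'
python3 -c "
from w import *
m,im,o=wrist('w4',['plate','face','stage'])
print(m)
m=camera_model('wrist')
"
```

```text
time: 8.35
eef_pos: [0.5105, -0.1204, 0.2177]
tcp_rot: [3.141, 0.003, 0.001]
force: [0.1, 0.1, -0.7]
finger_gap: 0.0322
grip_force: 59.8
time: 9.15
eef_pos: [0.5089, 0.0398, 0.2154]
tcp_rot: [-3.141, -0.003, 0.005]
force: [0.2, -0.1, -1.4]
finger_gap: 0.0319
grip_force: 59.8
time: 9.95
eef_pos: [0.5087, 0.1995, 0.2152]
tcp_rot: [3.141, 0.003, -0.005]
force: [0.4, -0.5, -0.2]
finger_gap: 0.0324
grip_force: 59.8
time: 10.45
eef_pos: [0.5099, 0.2386, 0.2158]
tcp_rot: [3.132, -0.23, -0.004]
force: [0.1, 0.2, -1.2]
finger_gap: 0.0324
grip_force: 59.9
tcp [0.5099 0.2386 0.2158] [ 3.1321 -0.2304 -0.0035] t 10.45 eye [0.581 0.228 0.338] look [-0.28  0.04 -0.96]
plate 0.94 [268. 194. 364. 422.] [316.3 307. ]
stage 0.63 [113. 118. 288. 272.] [205.4 188.2]
{'fx': 376.97361172046266, 'fy': 376.97361172046266, 'cx': 316.4851067231061, 'cy': 236.33507076609808, 'eye': array([0.58073434, 0.22831194, 0.33828854]), 'rotation': array([[-1.45929178e-01, -9.47393163e-01, -2.84869916e-01],
       [-9.89294556e-01,  1.40032755e-01,  4.10744200e-02],
       [ 9.77494519e-04,  2.87814213e-01, -9.57685764e-01]])}
```

View pics/w4.png

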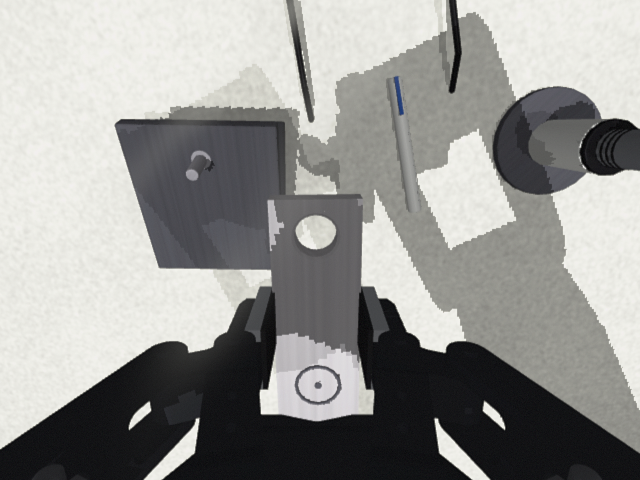

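```bash
python3 -c "
import cv2
im=cv2.imread('pics/w4.png')[105:280,105:305]; im=cv2.convertScaleAbs(im,alpha=1.6,beta=10); cv2.imwrite('pics/d.png',cv2.resize(im,None,fx=3.4,fy=3.4,interpolation=cv2.INTER_CUBIC))"
```

```text
(no output)
```

View pics/d.png

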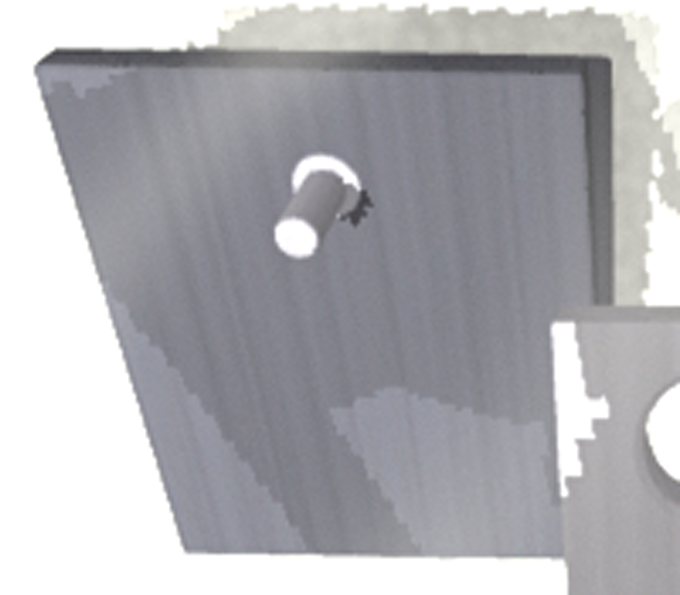

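```bash
cat > fit.py <<'E'
from h import *
from scipy.optimize import least_squares
m=dict(fx=376.9736,fy=376.9736,cx=316.4851,cy=236.3351,eye=np.array([.58073434,.22831194,.33828854]),rotation=np.array([[-1.45929178e-01,-9.47393163e-01,-2.84869916e-01],[-9.89294556e-01,1.40032755e-01,4.10744200e-02],[9.77494519e-04,2.87814213e-01,-9.57685764e-01]]))
pts=[((65,55,0),(40,68)),((65,-55,0),(583,75)),((-65,55,0),(185,551)),((40,0,24),(298,238)),((40,0,0),(326,184))]
def pose(p): return R.from_euler('ZY',[p[2],-.35]).as_matrix(), np.array([p[0],p[1],p[3]])
def f(p):
    A,t=pose(p); return np.concatenate([project(m,A@(np.array(a)/1e3)+t)-(np.array(b)/3.4+105) for a,b in pts])
if __name__=='__main__':
    for free in (4,3):
        g=(lambda q:f(q)) if free==4 else (lambda q:f([*q,.052]))
        r=least_squares(g,[.537,.323,-.157,.052][:free]); print(np.round(r.x,4),np.round(r.fun,1))
        A,t=pose(r.x if free==4 else [*r.x,.052]); print('foot',A@[.04,0,0]+t,'top',A@[.04,0,.024]+t)
    s=sensors.get_state(); im=cv2.imread('pics/w4.png'); g=cv2.cvtColor(im,cv2.COLOR_BGR2GRAY)
    for n,p in (('hole',(316,231)),('mark',(318,385))): 
        for z in (.2158-.0085,): 
            P=at_z(m,p,z); print(n,P, 'tool',R.from_rotvec(s['tcp_rot']).inv().apply(P-s['eef_pos']))
    print(R.from_rotvec(s['tcp_rot']).as_matrix()[:,0])
E
python3 fit.py
```

```text
[ 0.5306  0.3204 -0.1638  0.0454] [-1.  -0.4 -0.7  0.4  0.3 -0.3  0.4 -0.1  1.   0.4]
foot [0.56771644 0.31431888 0.059147  ] top [0.55959708 0.31566109 0.08169195]
[ 0.5309  0.3183 -0.1644] [-2.9 -1.3  1.5 -0.4 -0.4  1.8  0.5  0.4  1.3  0.4]
foot [0.5679724  0.3121223  0.06571591] top [0.55985375 0.31346875 0.08826086]
hole [0.5437877  0.23380961 0.2073    ] tool [ 0.03356233 -0.00030125  0.00971061]
mark [0.4784678  0.24263738 0.2073    ] tool [-0.03234498  0.00061822  0.00973496]
[ 9.89026148e-01 -1.47740127e-01 -3.66065542e-04]
```

```bash
python3 -m creep '[[0,0,0,0,0.16],[0,0,-1,0,0],[0,0,-1,0.5,0],[0,0,-1,1,0],[0,0,-1,1,0],[0,0,-0.13,1,0],[0,0,0,0.4,0],[0,0,0,0,0]]'
python3 -c "
from w import *
m,im,o=wrist('w5',[])
b=grab_frame('scene'); c=grab_frame('side')
cv2.imwrite('pics/s5.png',b);cv2.imwrite('pics/d5.png',c)
A=cv2.resize(im[150:300,230:430],(400,300),interpolation=2)
B=cv2.resize(b[270:410,370:510],(300,300),interpolation=2)
C=cv2.resize(c[130:230,240:340],(300,300),interpolation=2)
cv2.imwrite('pics/e.png',cv2.convertScaleAbs(np.vstack([np.hstack([A,np.zeros((300,200,3),np.uint8)]),np.hstack([B,C])]),alpha=1.4))"
```

```text
time: 11.45
eef_pos: [0.5231, 0.3197, 0.1377]
tcp_rot: [3.129, -0.258, -0.004]
force: [0.6, 0.2, -0.9]
finger_gap: 0.0324
grip_force: 59.9
tcp [0.5231 0.3197 0.1377] [ 3.1293 -0.258  -0.0045] t 11.45 eye [0.594 0.308 0.26 ] look [-0.28  0.05 -0.96]
```

View pics/e.png

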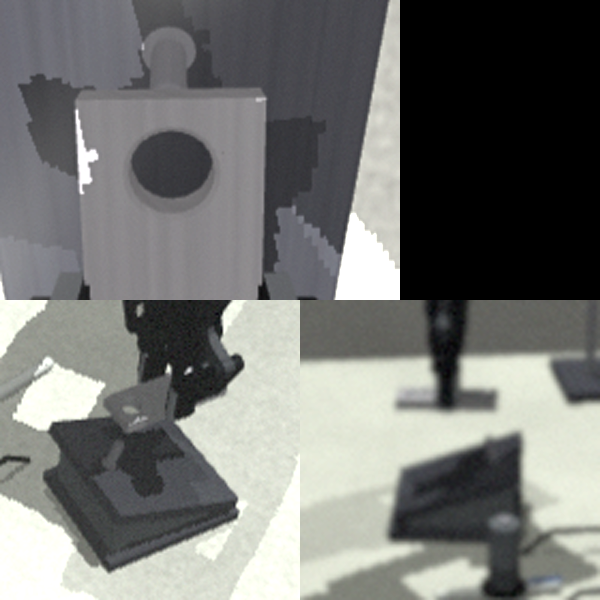

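```bash
python3 -c "
from h import *
m=camera_model('wrist'); s=sensors.get_state()
T=R.from_rotvec(s['tcp_rot'])
t=lambda P:np.round(T.inv().apply(P-s['eef_pos']),4)
for z in(.0657,.059): P=at_z(m,(314.5,174),z); print('foot',np.round(P,4),t(P))
for z in(.1277,.1305):
  P=at_z(m,(315.5,232),z); print('hole',np.round(P,4),t(P))
S=camera_model('scene')
# scene: peg foot/top pixels from first view, peg top at crop (490,434), foot (483,455)
for q,z in(((490,434),.0882),((483,455),.0657)): print('scene',np.round(at_z(S,(180+q[0]/2,120+q[1]/2),z),4))
# scene now: peg top ~ crop(118,445-300)
print('scene now top',np.round(at_z(S,(370+118/300*140,270+145/300*140),.0882),4), 'foot',np.round(at_z(S,(370+109/300*140,270+167/300*140),.0657),4))
print('hole by scene',np.round(at_z(S,(370+132/300*140,270+108/300*140),.129),4))
"
```

```text
foot [0.5709 0.3138 0.0657] [ 0.0462 -0.0011  0.0751]
foot [0.57  0.314 0.059] [ 0.0454 -0.0011  0.0818]
hole [0.5571 0.3153 0.1277] [ 0.0325 -0.0004  0.0131]
hole [0.5579 0.3152 0.1305] [ 0.0333 -0.0004  0.0103]
scene [0.5651 0.3167 0.0882]
scene [0.5715 0.3181 0.0657]
scene now top [0.566  0.3179 0.0882] foot [0.5731 0.3183 0.0657]
hole by scene [0.5579 0.3194 0.129 ]
```

```bash
python3 -m creep '[[0,0,-0.03,0.7,0],[0,0,0,0.6,0],[0,0,0,0,0]]'
python3 -m creep '[[0,0.09,0,0.25,0],[0,0.09,0,0.25,0],[0,0,0,0,0]]'
python3 -c "
from w import *
m,im,o=wrist('w6',[])
b=grab_frame('scene')
A=cv2.resize(im[130:330,220:420],(400,400),interpolation=2)
B=cv2.resize(b[280:400,380:500],(400,400),interpolation=2)
cv2.imwrite('pics/f.png',cv2.convertScaleAbs(np.hstack([A,B]),alpha=1.6))"
```

```text
time: 11.9
eef_pos: [0.5225, 0.3201, 0.1105]
tcp_rot: [3.129, -0.258, -0.006]
force: [0.3, -0.5, -1.4]
finger_gap: 0.0326
grip_force: 59.9
time: 12.2
eef_pos: [0.5277, 0.3201, 0.1025]
tcp_rot: [3.13, -0.258, -0.001]
force: [-0.2, 0.0, -1.0]
finger_gap: 0.0324
grip_force: 59.9
tcp [0.5277 0.3201 0.1025] [ 3.1305e+00 -2.5790e-01 -1.3000e-03] t 12.2 eye [0.598 0.309 0.225] look [-0.28  0.05 -0.96]
```

View pics/f.png

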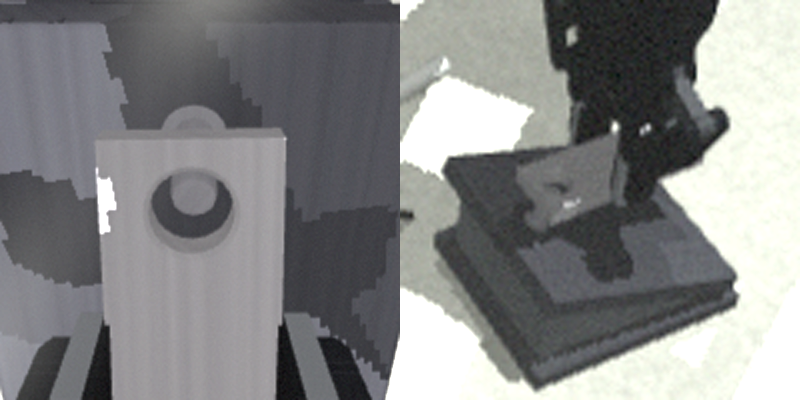

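```bash
python3 -m creep '[[0,0.1,0,0.2,0],[0,0.09,0,0.2,0],[0,0,0,0,0]]'
python3 -m creep '[[0,0.07,0,0.2,0],[0,0,0,0,0]]'
python3 -m creep '[[0,0.07,0,0.2,0],[0,0,0,0,0]]'
```

```text
time: 12.6
eef_pos: [0.5313, 0.3195, 0.0946]
tcp_rot: [3.13, -0.258, -0.001]
force: [-1.1, -0.3, -0.5]
finger_gap: 0.0326
grip_force: 59.9
time: 12.8
eef_pos: [0.5327, 0.3194, 0.0907]
tcp_rot: [3.131, -0.258, -0.001]
force: [0.0, -0.8, -1.1]
finger_gap: 0.0321
grip_force: 59.9
time: 13.0
eef_pos: [0.5345, 0.3195, 0.0876]
tcp_rot: [-3.131, 0.258, -0.0]
force: [-1.5, 0.7, 3.6]
finger_gap: 0.0324
grip_force: 60.4
```

```bash
python3 -m creep '[[0.45,0,0,0,0],[0.5,0,0,0,0],[0.55,0,0,0,0],[0.6,0,0,0,0],[0.6,0,0,-1,0],[0.6,0,0,-1,0],[0.6,0,0,-1,0],[0.6,0,0,-1,0]]'
python3 -m creep '[[0.6,0,0,-1,0],[0.6,0,0,-1,0],[0.6,0,1,0,0],[0.6,0,1,0,0],[0.6,0,1,0,0],[0.6,0,0,0,0]]'
python3 -c "
from w import *
m,im,o=wrist('w7',['plate','probe','rack'])
np.save('m7.npy',m,allow_pickle=True)
cv2.imwrite('pics/w7.png',cv2.convertScaleAbs(im,alpha=1.3))"
```

```text
time: 13.8
eef_pos: [0.5342, 0.3193, 0.168]
tcp_rot: [3.131, -0.258, -0.0]
force: [-0.1, 0.2, -0.1]
finger_gap: 0.0513
grip_force: 0.0
time: 14.4
eef_pos: [0.5243, 0.2583, 0.2073]
tcp_rot: [3.13, -0.261, -0.0]
force: [0.0, 0.2, -0.0]
finger_gap: 0.0512
grip_force: 0.0
tcp [0.5243 0.2583 0.2073] [ 3.1299e+00 -2.6050e-01 -4.0000e-04] t 14.4 eye [0.595 0.247 0.33 ] look [-0.28  0.05 -0.96]
plate 0.67 [196. 166. 266. 278.] [232.7 221.8]
probe 0.83 [616. 137. 640. 189.] [630.  162.6]
rack 0.84 [519.  92. 640. 210.] [575.5 149.4]
```

View pics/w7.png

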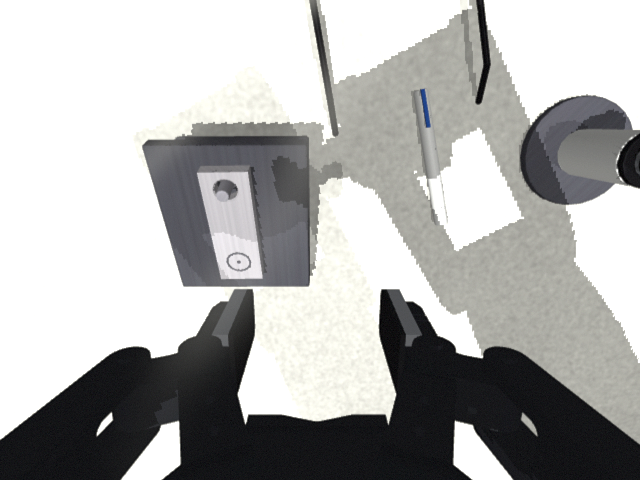

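```bash
python3 -m creep '[[0.6,0,1,0,0],[0.7,0,1,0,0],[0.8,0.3,1,0,0],[0.8,0.5,1,0,0],[0.8,0.5,1,0,0],[0.8,0.5,1,0,0],[0.8,0.2,1,0,0],[0.8,0,0,0,0]]'
cat > probe.py <<'E'
from w import *
import sys
from fit import pose
m7=np.load('m7.npy',allow_pickle=True).item()
for p in ([.5306,.3204,-.1638,.0454],[.5309,.3183,-.1644,.052],[.534,.319,-.164,.052]):
    A,t=pose(p); e,d=ray(m7,(239,262)); n=A[:,2]; P=e+d*((n@(t+.01*n-e))/(n@d)); print('mark',np.round(P,4),'face',np.round(A.T@(P-t),4))
m,im,o=wrist(sys.argv[1],['probe','rack'])
for l in o:
    for r in o[l]:
        v=np.argwhere(r['mask']); print(l,[np.round(at_z(m,v.mean(0)[::-1],z),4)[:2].tolist() for z in (0.01,.1,.135)])
cv2.imwrite('pics/'+sys.argv[1]+'.png',cv2.convertScaleAbs(im,alpha=1.3))
E
python3 probe.py w8
```

```text
time: 15.4
eef_pos: [0.5415, 0.1142, 0.2072]
tcp_rot: [3.13, -0.26, 0.0]
force: [-0.3, 0.3, 0.2]
finger_gap: 0.0684
grip_force: 0.0
mark [0.4996 0.3257 0.0446] face [-0.0298  0.0002  0.01  ]
mark [0.5021 0.3237 0.0519] face [-0.0276  0.0006  0.01  ]
mark [0.5016 0.324  0.0507] face [-0.0312 -0.0003  0.01  ]
tcp [0.5415 0.1142 0.2072] [ 3.1303e+00 -2.6000e-01  1.0000e-04] t 15.4 eye [0.612 0.103 0.33 ] look [-0.28  0.05 -0.96]
probe 0.98 [406. 194. 483. 266.] [443.6 228.8]
probe 0.59 [  4. 223. 108. 325.] [ 57.  273.3]
rack 0.7 [357. 146. 462. 253.] [401.2 191.7]
rack 0.36 [  1. 196. 159. 330.] [ 77.9 260.8]
probe [[0.5062, 0.0067], [0.5359, 0.0336], [0.5475, 0.0441]]
probe [[0.522, 0.3572], [0.5473, 0.2856], [0.5572, 0.2577]]
rack [[0.5451, 0.0401], [0.5639, 0.0577], [0.5712, 0.0645]]
rack [[0.5306, 0.3343], [0.5535, 0.2691], [0.5624, 0.2437]]
```

View pics/w8.png

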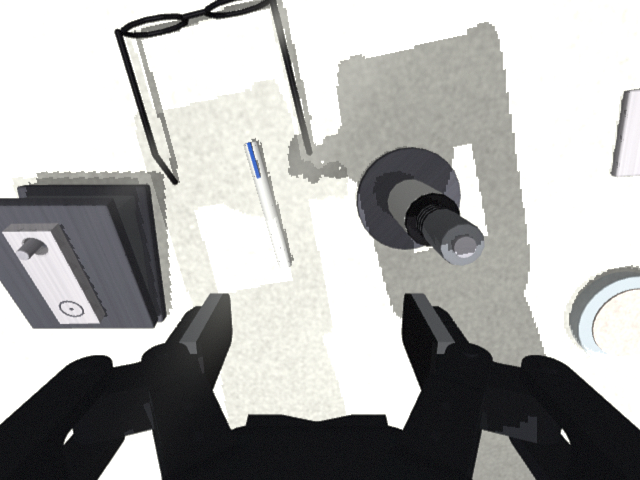

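```bash
python3 -c "
from h import *
m=camera_model('wrist'); s=sensors.get_state(); T=R.from_rotvec(s['tcp_rot'])
for p,z in(((464,245),.135),((409,198),.01),((434,217),.081)): P=at_z(m,p,z); print(np.round(P,4), np.round(T.inv().apply(P-s['eef_pos'])/.02,2))"
```

```text
[0.5362 0.0361 0.135 ] [0.41 4.   3.61]
[0.5383 0.0364 0.01  ] [0.51 3.97 9.86]
[0.5388 0.0361 0.081 ] [0.54 3.98 6.31]
```

```bash
python3 -m creep '[[0.8,0.46,1,0,0],[0.8,0,1,0,0],[0.8,0,1,0,0],[0.8,0,1,0,0],[0.8,0,0,1,0],[0.8,0,0,1,0],[0.7,0,0,1,0],[0.6,0,0,1,0]]'
python3 -m creep '[[0.55,0,0,0.7,0],[0.5,0,0,0,0],[0.5,0,0,0,0]]'
python3 -c "
from w import *
m,im,o=wrist('w9',['probe'])
for r in o['probe']: print([np.round(at_z(m,np.argwhere(r['mask']).mean(0)[::-1],z),4) for z in (.11,.135)])
# grip end: top disc
g=cv2.cvtColor(im,cv2.COLOR_BGR2GRAY); c=cv2.HoughCircles(g,cv2.HOUGH_GRADIENT,1,30,param1=80,param2=22,minRadius=15,maxRadius=70); print(None if c is None else c[0][:6])
for P in [(.537,.0362,.135),(.537,.0362,.081)]: print(project(m,P))"
```

```text
time: 16.35
eef_pos: [0.5372, 0.0363, 0.1267]
tcp_rot: [-3.131, 0.255, -0.001]
force: [0.1, 0.9, 0.7]
finger_gap: 0.0513
grip_force: 0.0
time: 16.65
eef_pos: [0.5372, 0.0356, 0.1136]
tcp_rot: [-3.131, 0.256, 0.0]
force: [-0.2, 0.1, -0.0]
finger_gap: 0.043
grip_force: 0.0
tcp [0.5372 0.0356 0.1136] [-3.1311e+00  2.5650e-01  1.0000e-04] t 16.65 eye [0.608 0.024 0.236] look [-0.28  0.05 -0.96]
probe 0.81 [281. 252. 361. 395.] [320.6 320.4]
[array([0.5378, 0.034 , 0.11  ]), array([0.5516, 0.032 , 0.135 ])]
[[318.5 239.5  69.4]
 [320.5 288.5  40.5]
 [327.5 329.5  63.7]
 [632.5 425.5  66.7]
 [203.5 299.5  60.6]
 [319.5 360.5  60.3]]
[314.75108083 363.82086261]
[315.31550127 290.42837632]
```

```bash
python3 -m creep '[[0,0,0,0,0],[0,0,0,0,0],[0,0,0,0,0],[0,0,0,0,0],[0,0,0,0,0]]'
python3 -m creep '[[0,0,0,-0.5,0],[0,0,0,-0.6,0],[0,0,0,-0.65,0],[0,0,0,0,0]]'
python3 -m creep '[[0,-0.2,0,0,0],[0,-0.15,0,0,0],[0,-0.1,0,0,0],[0,0,0,0,0]]'
```

```text
time: 17.25
eef_pos: [0.5379, 0.035, 0.1146]
tcp_rot: [-3.131, 0.258, -0.003]
force: [-0.9, 0.6, 5.7]
finger_gap: 0.0239
grip_force: 58.5
time: 17.65
eef_pos: [0.5387, 0.0349, 0.1512]
tcp_rot: [3.131, -0.258, 0.007]
force: [0.0, 0.2, -1.8]
finger_gap: 0.024
grip_force: 58.9
time: 18.05
eef_pos: [0.53, 0.0363, 0.1492]
tcp_rot: [3.131, -0.258, 0.009]
force: [6.5, -0.2, -1.4]
finger_gap: 0.0234
grip_force: 59.2
```

```bash
python3 -m creep '[[0,-0.1,0,0,0],[0,-0.1,0,0,0]]' | grep -E 'pos|rot|force'
python3 -m creep '[[0,-0.1,0,0,0],[0,-0.1,0,0,0]]'| grep -E 'pos|rot|force'
cat > ax.py <<'E'
from h import *
# direction of the probe from mask principal axes in scene and side
N=[]
for cam in ('scene','side'):
    m=camera_model(cam); grab_frame(cam)
    for r in finder.trace(cam,'probe')[:2]:
        v=np.argwhere(r['mask'])[:,::-1].astype(float); c=v.mean(0); w,V=np.linalg.eigh(np.cov((v-c).T)); a=V[:,1]
        if a[1]>0: a=-a
        _,d1=ray(m,c-10*a);_,d2=ray(m,c+10*a); n=np.cross(d1,d2); n/=np.linalg.norm(n)
        print(cam,round(r['conf'],2),np.round(r['rect']),np.round(c,1),np.round(np.degrees(np.arctan2(a[0],-a[1])),1),len(v),np.round(w**.5,1))
        N.append((cam,n))
ns=[n for c,n in N if c=='scene'][:1]+[n for c,n in N if c=='side'][:1]
if len(ns)==2:
    u=np.cross(*ns);u/=np.linalg.norm(u);u*=np.sign(u[2]); psi=-.1644
    x=np.array([np.cos(psi),np.sin(psi),0]);y=np.array([-np.sin(psi),np.cos(psi),0])
    print('axis',np.round(u,3),'tilt towards -x',round(np.degrees(np.arctan2(-u@x,u[2])),1),'lateral y',round(np.degrees(np.arctan2(u@y,u[2])),1))
E
python3 ax.py
```

```text
eef_pos: [0.5264, 0.0368, 0.1494]
tcp_rot: [3.131, -0.258, 0.01]
force: [9.0, -0.5, -1.7]
grip_force: 59.2
eef_pos: [0.5223, 0.0375, 0.1494]
tcp_rot: [3.131, -0.258, 0.009]
force: [7.4, -0.8, -0.8]
grip_force: 59.4
scene 0.75 [340. 209. 356. 257.] [346.  238.6] 3.4 434 [ 3.9 10.5]
side 0.56 [298. 206. 313. 230.] [304.5 217.1] -3.6 208 [3.2 5.7]
side 0.24 [270. 173. 316. 205.] [291.3 191.1] 69.1 368 [ 4.  16.3]
axis [-0.069 -0.043  0.997] tilt towards -x 3.5 lateral y -3.1
```

```bash
python3 -m creep '[[0,-0.12,0,0,0],[0,-0.12,0,0,0],[0,-0.12,0,0,0]]' | grep -E 'pos|rot|force'
python3 -m creep '[[0,-0.12,0,0,0],[0,-0.12,0,0,0],[0,0,0,0,0]]'| grep -E 'pos|rot|force'
python3 ax.py
```

```text
eef_pos: [0.515, 0.0386, 0.1491]
tcp_rot: [3.131, -0.258, 0.009]
force: [7.9, -1.4, -1.0]
grip_force: 59.7
eef_pos: [0.5099, 0.0395, 0.149]
tcp_rot: [3.131, -0.258, 0.007]
force: [4.7, -1.0, -1.2]
grip_force: 60.2
scene 0.92 [339. 214. 360. 254.] [348.6 238.2] 14.2 393 [3.5 9.9]
side 0.74 [295. 194. 311. 230.] [302.7 213.5] -10.1 329 [3.4 8.5]
axis [-0.158  0.081  0.984] tilt towards -x 9.7 lateral y 3.2
```

```bash
python3 -m creep '[[0,0,0,-0.5,0],[0,0,0,-1,0],[0,0,0,-1,0],[0,0,0,-1,0],[0,0,0,0,0]]' | grep -E 'pos|rot|force'
cat > tilt.py <<'E'
from w import *
import sys
from scipy.optimize import minimize
m,im,o=wrist(sys.argv[1],['probe'])
s=sensors.get_state(); T=R.from_rotvec(s['tcp_rot']).as_matrix(); p0=s['eef_pos']
M=o['probe'][0]['mask'].astype(np.uint8)
def sil(th,g,dy=0,phi=0):
    # probe origin in tool frame: grip point at probe z=g ; axis leans to tool -x
    u=np.array([-np.sin(th),np.sin(phi),-np.cos(th)]);u/=np.linalg.norm(u)
    e1=np.cross(u,[0,1,0]);e1/=np.linalg.norm(e1);e2=np.cross(u,e1); a=np.linspace(0,2*np.pi,40,endpoint=False)
    k=np.zeros((480,640),np.uint8)
    for z0,z1,r in((-.0165,-.0095,.005),(-.018,0,.003),(0,.045,.0115),(.045,.051,.019),(.051,.075,.0125)):
        q=[]
        for z in(z0,z1):
            for t in a: q.append(project(m,p0+T@(np.array([0,dy,0])+u*(z-g)+r*(np.cos(t)*e1+np.sin(t)*e2))))
        cv2.fillConvexPoly(k,cv2.convexHull(np.array(q,np.float32)).astype(np.int32),1)
    return k
def cost(v):
    k=sil(v[0],v[1],v[2],v[3]); rows=slice(0,int(lim)); return 1-(k&M)[rows].sum()/max((k|M)[rows].sum(),1)
mid=project(m,p0+T@np.array([0,0,.02])); lim=mid[1]
b=min(((cost([t,g,0,0]),t,g) for t in np.arange(.1,.55,.03) for g in(.078,.084,.09)))
r=minimize(cost,[b[1],b[2],0,0],method='Nelder-Mead',options=dict(initial_simplex=np.array([[b[1],b[2],0,0]]*5)+np.vstack([np.zeros(4),np.diag([.03,.003,.002,.03])])))
print('lim',mid,'IoU',1-r.fun,'tilt deg',np.degrees(r.x[0]),'g',r.x[1],'dy',r.x[2],'phi deg',np.degrees(r.x[3]))
ov=im.copy(); ov[sil(*r.x)>0]=(0,0,255); cv2.imwrite('pics/ov.png',ov)
E
python3 tilt.py w10; python3 ax.py
```

```text
eef_pos: [0.5095, 0.0398, 0.2209]
tcp_rot: [-3.131, 0.257, -0.006]
force: [0.3, 0.4, -1.5]
grip_force: 60.0
tcp [0.5095 0.0398 0.2209] [-3.131   0.2574 -0.0063] t 19.95 eye [0.579 0.028 0.344] look [-0.28  0.05 -0.96]
probe 0.69 [276. 195. 360. 392.] [316.4 297.9]
probe 0.39 [  4. 168.  79. 302.] [ 29.1 248.9]
lim [316.98643202 302.68091618] IoU 0.9790711885120684 tilt deg 15.838863008854634 g 0.08818986425453076 dy 0.00011298270830476737 phi deg 0.17709204667290773
scene 0.67 [339. 181. 361. 236.] [350.3 210.1] 11.7 514 [ 3.6 12.9]
scene 0.58 [212. 276. 284. 340.] [246.5 308.3] -48.2 2742 [13.1 17.2]
side 0.88 [296. 170. 310. 212.] [302.2 190.6] -11.8 369 [3.3 9.8]
axis [-0.193 -0.002  0.981] tilt towards -x 11.0 lateral y -2.0
```

```bash
cat > t3.py <<'E'
from h import *
from scipy.optimize import minimize
import sys
s=sensors.get_state(); T=R.from_rotvec(s['tcp_rot']).as_matrix(); p0=np.array(s['eef_pos'])
tcpz=project
obs={}
for cam in('wrist','scene','side'):
    m=camera_model(cam); grab_frame(cam); rs=finder.trace(cam,'probe')
    e=project(m,p0+T@[.015,0,.05]); rs=[r for r in rs if r['rect'][0]-6<e[0]<r['rect'][2]+6 and r['rect'][1]-10<e[1]<r['rect'][3]+10]
    if rs: obs[cam]=(m,rs[0]['mask'].astype(np.uint8),project(m,p0+T@[0,0,.021]))
print(list(obs))
K=4
def sil(m,th,g,off,full):
    u=np.array([-np.sin(th),0,-np.cos(th)]); e1=np.cross(u,[0,1,0]);e2=np.cross(u,e1);a=np.linspace(0,2*np.pi,32,endpoint=False)
    k=np.zeros((480,640),np.uint8)
    for z0,z1,r in((-.0165,-.0095,.005),(-.018,0,.003),(0,.045,.0115),(.045,.051,.019),(.051,.062,.0125)):
        q=[project(m,p0+T@(u*(z-g)+r*(np.cos(t)*e1+np.sin(t)*e2)))+off for z in(z0,z1) for t in a]
        cv2.fillConvexPoly(k,np.round(cv2.convexHull(np.array(q,np.float32))*16).astype(np.int32),1,shift=4)
    return k
for cam,(m,M,lim) in obs.items():
    yl=np.arange(480)[:,None]; Z=1 if cam=='wrist' else 1
    sel=(yl<lim[1]) if cam=='wrist' else (yl>lim[1]+3)
    for g in(.0846,.088):
        out=[]
        for d in range(8,29,2):
            th=np.radians(d); f=lambda o:(lambda k:1-(k&M&sel).sum()/max(((k|M)&sel).sum(),1))(sil(m,th,g,o,0))
            best=min(((f(np.array([x,y],float)),x,y) for x in range(-4,5,1) for y in range(-4,5,2)))
            out.append((d,round(1-best[0],3),best[1:]))
        print(cam,g,[o[:2] for o in out],max(out,key=lambda o:o[1]))
E
python3 t3.py
```

```text
['wrist', 'scene', 'side']
wrist 0.0846 [(8, np.float64(0.804)), (10, np.float64(0.853)), (12, np.float64(0.901)), (14, np.float64(0.941)), (16, np.float64(0.948)), (18, np.float64(0.938)), (20, np.float64(0.92)), (22, np.float64(0.888)), (24, np.float64(0.854)), (26, np.float64(0.811)), (28, np.float64(0.766))] (16, np.float64(0.948), (0, -2))
wrist 0.088 [(8, np.float64(0.84)), (10, np.float64(0.886)), (12, np.float64(0.926)), (14, np.float64(0.945)), (16, np.float64(0.955)), (18, np.float64(0.944)), (20, np.float64(0.898)), (22, np.float64(0.84)), (24, np.float64(0.781)), (26, np.float64(0.728)), (28, np.float64(0.678))] (16, np.float64(0.955), (0, 2))
scene 0.0846 [(8, np.float64(0.764)), (10, np.float64(0.825)), (12, np.float64(0.853)), (14, np.float64(0.879)), (16, np.float64(0.874)), (18, np.float64(0.876)), (20, np.float64(0.86)), (22, np.float64(0.827)), (24, np.float64(0.789)), (26, np.float64(0.753)), (28, np.float64(0.728))] (14, np.float64(0.879), (-2, 0))
scene 0.088 [(8, np.float64(0.768)), (10, np.float64(0.836)), (12, np.float64(0.851)), (14, np.float64(0.865)), (16, np.float64(0.874)), (18, np.float64(0.867)), (20, np.float64(0.846)), (22, np.float64(0.813)), (24, np.float64(0.796)), (26, np.float64(0.76)), (28, np.float64(0.73))] (16, np.float64(0.874), (-1, -2))
side 0.0846 [(8, np.float64(0.753)), (10, np.float64(0.816)), (12, np.float64(0.834)), (14, np.float64(0.848)), (16, np.float64(0.851)), (18, np.float64(0.835)), (20, np.float64(0.81)), (22, np.float64(0.777)), (24, np.float64(0.755)), (26, np.float64(0.719)), (28, np.float64(0.679))] (16, np.float64(0.851), (1, -2))
side 0.088 [(8, np.float64(0.757)), (10, np.float64(0.83)), (12, np.float64(0.859)), (14, np.float64(0.862)), (16, np.float64(0.847)), (18, np.float64(0.831)), (20, np.float64(0.819)), (22, np.float64(0.793)), (24, np.float64(0.755)), (26, np.float64(0.711)), (28, np.float64(0.68))] (14, np.float64(0.862), (2, -4))
```

```bash
python3 -m creep '[[0,0.3,0,1,0],[0,0,0,1,0],[0,0,0,0.8,0],[0,0,0,0.4,0],[0,0,0,0.3,0],[0,0,0,0,0]]' | grep -E 'pos|rot|force'
python3 -m creep '[[0,-0.15,0,0,0],[0,-0.15,0,0,0],[0,-0.15,0,0,0],[0,0,0,0,0]]'| grep -E 'pos|rot|force'
python3 -m creep '[[0,-0.08,0,0,0],[0,-0.05,0,0,0],[0,0,0,0,0]]'| grep -E 'pos|rot|force'
```

```text
eef_pos: [0.5141, 0.0388, 0.1479]
tcp_rot: [-3.131, 0.258, 0.001]
force: [-0.2, 0.0, -1.3]
grip_force: 60.0
eef_pos: [0.5077, 0.0399, 0.1503]
tcp_rot: [3.131, -0.258, 0.011]
force: [4.9, -1.1, -0.8]
grip_force: 60.3
eef_pos: [0.5057, 0.0403, 0.1507]
tcp_rot: [3.131, -0.258, 0.013]
force: [5.1, -1.3, -1.1]
grip_force: 60.4
```

```bash
python3 -m creep '[[0,-0.08,0,0,0],[0,0,0,0,0]]'| grep -E 'pos|rot|force'
python3 -m creep '[[0,0,0,-0.5,0],[0,0,0,-1,0],[0,0,0,-1,0],[0,0,0,-1,0],[0,0,0,0,0]]' | grep -E 'pos|rot|force'
python3 tilt.py w11; python3 t3.py | cut -c1-2000 | awk '{print $1,$2; print substr($0,length($0)-60)}'
```

```text
eef_pos: [0.5041, 0.0405, 0.1507]
tcp_rot: [3.131, -0.258, 0.013]
force: [5.5, -1.4, -1.9]
grip_force: 60.6
eef_pos: [0.503, 0.041, 0.2221]
tcp_rot: [-3.131, 0.257, -0.01]
force: [-0.4, -0.7, -2.0]
grip_force: 60.4
tcp [0.503  0.041  0.2221] [-3.1309  0.2574 -0.0096] t 22.55 eye [0.573 0.029 0.345] look [-0.28  0.05 -0.96]
probe 0.75 [277. 188. 361. 390.] [316.5 293.6]
lim [317.08424682 302.76713773] IoU 0.9851661674511482 tilt deg 18.906754975442812 g 0.0889389874476844 dy 6.596084726653446e-05 phi deg 0.13975281006083284
['wrist', 'scene',
['wrist', 'scene', 'side']
wrist 0.0846
)), (28, np.float64(0.832))] (18, np.float64(0.937), (0, -4))
wrist 0.088
8)), (28, np.float64(0.748))] (20, np.float64(0.937), (0, 4))
scene 0.0846
)), (28, np.float64(0.782))] (16, np.float64(0.897), (-2, 0))
scene 0.088
7)), (28, np.float64(0.781))] (20, np.float64(0.893), (0, 0))
side 0.0846
1)), (28, np.float64(0.754))] (18, np.float64(0.867), (1, 0))
side 0.088
)), (28, np.float64(0.754))] (18, np.float64(0.871), (0, -2))
```

```bash
python3 -m creep '[[0,-0.2,-1,0,0],[0,-0.3,-1,0,0],[0,-0.3,-1,0,0],[0,-0.3,-1,0,0],[0,-0.3,-1,0,0],[0,-0.3,-1,0,0],[0,-0.3,-1,0,0],[0,-0.3,-1,0,0]]' | grep -E 'pos|rot|force'
python3 -m creep '[[0,-0.3,-1,0,0],[0,-0.3,-1,0,0],[0,-0.3,-1,0,0],[0,-0.3,-1,0,0],[0,-0.3,-1,0,0],[0,-0.3,-0.94,0,0],[0,-0.28,0,0,0],[0,0,0,0,0]]' | grep -E 'pos|rot|force'
cat > mark.py <<'E'
from w import *
import sys
m,im,o=wrist(sys.argv[1],['plate','probe'])
g=cv2.cvtColor(im,cv2.COLOR_BGR2GRAY); s=sensors.get_state(); T=R.from_rotvec(s['tcp_rot'])
pred=project(m,(.5021,.3237,.0519)); print('pred',np.round(pred,1))
t=cv2.adaptiveThreshold(g,255,cv2.ADAPTIVE_THRESH_MEAN_C,cv2.THRESH_BINARY_INV,21,12)
cs,h=cv2.findContours(t,cv2.RETR_CCOMP,cv2.CHAIN_APPROX_NONE)
for c in cs:
    if len(c)<14: continue
    (x,y),(a,b),an=cv2.fitEllipse(c)
    if np.hypot(x-pred[0],y-pred[1])<45 and 10<b<60 and a>.35*b:
        P=at_z(m,(x,y),.0519); print('ell',np.round([x,y,a,b],1),len(c),np.round(P,4),'tool',np.round(T.inv().apply(P-s['eef_pos']),4))
th,gg=np.radians(18.9),.089
print('tip tool',np.round([(gg+.018)*np.sin(th),0,(gg+.018)*np.cos(th)],4))
E
python3 mark.py w12
```

```text
eef_pos: [0.4817, 0.2071, 0.2177]
tcp_rot: [3.131, -0.258, -0.001]
force: [-0.6, 0.4, -1.3]
grip_force: 60.3
eef_pos: [0.4595, 0.3304, 0.2175]
tcp_rot: [3.13, -0.255, -0.002]
force: [-0.5, -0.1, -2.0]
grip_force: 60.3
tcp [0.4595 0.3304 0.2175] [ 3.130e+00 -2.553e-01 -2.300e-03] t 24.55 eye [0.53  0.319 0.34 ] look [-0.28  0.05 -0.96]
plate 0.72 [285.  43. 338. 185.] [314.2 114.8]
probe 0.69 [276. 186. 356. 390.] [316.5 293.4]
pred [315.8 162.6]
ell [314.6 159.6  26.2  33.2] 102 [0.5044 0.3243 0.0519] tool [ 0.0442 -0.0021  0.1662]
ell [315.3 162.9  19.4  21.7] 88 [0.5019 0.3241 0.0519] tool [ 0.0418 -0.0015  0.1662]
tip tool [0.0347 0.     0.1012]
```

```bash
python3 -m creep '[[0,0.04,-0.06,1,0],[0,0.04,0,1,0],[0,0,0,0.5,0],[0,0,0,0,0]]' | grep -E 'pos|rot|force'
python3 mark.py w13; python3 tilt.py w14
```

```text
eef_pos: [0.4614, 0.3301, 0.1665]
tcp_rot: [3.129, -0.259, -0.005]
force: [-0.2, 0.0, -2.3]
grip_force: 60.3
tcp [0.4614 0.3301 0.1665] [ 3.1289 -0.2589 -0.0047] t 25.1 eye [0.532 0.319 0.289] look [-0.28  0.05 -0.96]
plate 0.97 [277.  29. 344. 199.] [313.2 110.6]
probe 0.78 [275. 187. 359. 390.] [316.7 293.8]
pred [315.5 173.5]
ell [314.9 172.7  26.3  27.6] 187 [0.5026 0.324  0.0519] tool [0.0402 0.0009 0.1175]
tip tool [0.0347 0.     0.1012]
tcp [0.4629 0.3313 0.1694] [-3.1301e+00  2.5820e-01 -2.0000e-03] t 25.25 eye [0.533 0.32  0.292] look [-0.28  0.05 -0.96]
probe 0.66 [276. 186. 360. 391.] [316.4 293.4]
lim [315.91239937 302.72125674] IoU 0.9766890005583473 tilt deg 17.83001726305486 g 0.0890659012184161 dy 0.0005904850538283553 phi deg 0.12309140573536607
```

```bash
cat > avg.py <<'E'
from h import *
F=[];P=[];Q=[];V=[]
for i in range(5):
    grab_frame('wrist'); s=sensors.get_state(); F.append(s['force']);P.append(s['eef_pos']);V.append(s['tcp_rot']*np.sign(s['tcp_rot'][0]))
F=np.mean(F,0); psi=-.1644; n=np.array([-.343*np.cos(psi),-.343*np.sin(psi),.939])
print('F',np.round(F,2),'Fn',round(F@n,2),'pos',np.round(np.mean(P,0),4),'rot',np.round(np.mean(V,0),4),'t',s['time'])
E
python3 avg.py
python3 -m creep '[[0,0.09,0,0.25,0],[0,0.09,0,0.25,0],[0,0,0,0,0],[0,0,0,0,0]]' | grep -E 'pos|force'
python3 avg.py
python3 -m creep '[[0,0.036,0,0.1,0],[0,0,0,0,0]]' | grep -E 'pos|force'
python3 -m creep '[[0,0.036,0,0.1,0],[0,0,0,0,0]]' | grep -E 'pos|force'
python3 avg.py
```

```text
F [ 0.16 -0.02 -1.87] Fn -1.81 pos [0.4626 0.3315 0.1691] rot [ 3.1303e+00 -2.5750e-01  1.8000e-03] t 25.6
eef_pos: [0.4656, 0.3305, 0.1578]
force: [-0.2, -0.6, -1.8]
grip_force: 60.3
F [-0.22 -0.25 -1.72] Fn -1.56 pos [0.4658 0.3307 0.1583] rot [ 3.1309 -0.2577 -0.    ] t 26.25
eef_pos: [0.4665, 0.3305, 0.1561]
force: [0.4, -0.6, -2.4]
grip_force: 60.3
eef_pos: [0.4671, 0.3303, 0.154]
force: [-0.6, 0.3, -1.7]
grip_force: 60.3
F [-0.06 -0.46 -2.04] Fn -1.92 pos [0.4672 0.3304 0.1542] rot [ 3.1309e+00 -2.5770e-01 -2.0000e-04] t 26.9
```

```bash
python3 -m creep '[[0,0.036,0,0.1,0],[0,0,0,0,0]]' | grep -E 'pos|force:'
python3 -m creep '[[0,0.018,0,0.05,0],[0,0,0,0,0]]' | grep -E ' force|force: '
python3 avg.py
python3 -m creep '[[0,0.018,0,0.05,0],[0,0,0,0,0]]' | grep -E 'force: '
python3 -m creep '[[0,0.018,0,0.05,0],[0,0,0,0,0]]' | grep -E 'force: '
python3 avg.py
```

```text
eef_pos: [0.4678, 0.3302, 0.152]
force: [0.3, 0.9, -2.2]
grip_force: 60.3
force: [-0.0, 0.7, -2.2]
grip_force: 60.3
F [ 0.13  0.05 -1.53] Fn -1.47 pos [0.4683 0.3303 0.1513] rot [ 3.131  -0.2577 -0.    ] t 27.55
force: [-0.7, -1.0, -2.3]
grip_force: 60.3
force: [-1.0, -0.2, -1.5]
grip_force: 60.3
F [ 0.18 -0.07 -1.71] Fn -1.67 pos [0.469  0.3301 0.1493] rot [ 3.131e+00 -2.576e-01 -1.000e-04] t 28.2
```

```bash
python3 -m creep '[[0,0.018,0,0.05,0],[0,0,0,0,0]]' | grep -E ' force|force: '
python3 -m creep '[[0,0.018,0,0.05,0],[0,0,0,0,0]]' | grep -E ' force|force: '
python3 avg.py
python3 -m creep '[[0,0.018,0,0.05,0],[0,0,0,0,0]]' | grep -E 'force: '
python3 -m creep '[[0,0.018,0,0.05,0],[0,0,0,0,0]]' | grep -E 'force: '
python3 avg.py; python3 mark.py w15
```

```text
force: [-0.3, 0.1, -0.6]
grip_force: 60.3
force: [-1.4, -0.6, -0.9]
grip_force: 60.4
F [-1.07  0.18 -0.26] Fn 0.12 pos [0.4697 0.3301 0.1474] rot [ 3.1309e+00 -2.5760e-01  1.0000e-04] t 28.85
force: [-1.1, -0.4, 0.0]
grip_force: 60.4
force: [-0.8, -0.2, 0.3]
grip_force: 60.4
F [-0.6   0.48  0.52] Fn 0.72 pos [0.4704 0.33   0.1454] rot [ 3.1309e+00 -2.5760e-01  1.0000e-04] t 29.5
tcp [0.4704 0.33   0.1454] [-3.1309e+00  2.5760e-01 -1.0000e-04] t 29.5 eye [0.541 0.318 0.268] look [-0.28  0.05 -0.96]
plate 0.76 [277.  38. 354. 221.] [316.1 119.7]
probe 0.98 [274. 188. 360. 391.] [316.4 293.7]
probe 0.65 [437.   0. 442.  35.] [440.4  15.7]
pred [318.3 194.3]
tip tool [0.0347 0.     0.1012]
```

Run:
```python
from h import *
from fit import pose
m=camera_model('wrist'); grab_frame('wrist'); r=finder.trace('wrist','probe')
im=cv2.GaussianBlur(cv2.cvtColor(cv2.imread('pics/w15.png'),cv2.COLOR_BGR2GRAY),(3,3),0).astype(float)
M=cv2.dilate(r[0]['mask'].astype(np.uint8),np.ones((5,5)))
print('mask rows',[(y,np.flatnonzero(r[0]['mask'][y])[[0,-1]].tolist()) for y in range(186,206,2) if r[0]['mask'][y].any()])
A,t=pose([.5309,.3183,-.1644,.052]); a=np.linspace(0,2*np.pi,72,endpoint=False); best=[]
for dx in np.arange(-6,6.1,.5):
  for dy in np.arange(-6,6.1,.5):
    v={}
    for rad in(6.5,8.7,11):
        q=np.array([project(m,t+A@(np.array([-27.5+dx+rad*np.cos(k),dy+rad*np.sin(k),10])/1e3)) for k in a]); i=np.round(q).astype(int); v[rad]=(im[i[:,1],i[:,0]],M[i[:,1],i[:,0]]==0)
    ok=v[6.5][1]&v[8.7][1]&v[11][1]
    if ok.sum()>25: best.append((np.mean((v[6.5][0]+v[11][0])/2-v[8.7][0],where=ok),dx,dy,ok.sum()))
best.sort(reverse=True); print(best[:4])
for dx,dy in[best[0][1:3]]:
    P=t+A@(np.array([-27.5+dx,dy,10])/1e3); print('mark',np.round(P,4),project(m,P))
s=sensors.get_state();T=R.from_rotvec(s['tcp_rot'])
for th in(18,19.4,20.5):
    c=np.radians(th); L=.0846+.018-.0035; u=np.array([np.sin(c),0,np.cos(c)])
    P=s['eef_pos']+T.apply(L*u); print(th,'tip',np.round(P,4),project(m,P),'ball c',project(m,s['eef_pos']+T.apply((L-.005)*u)), 'face',np.round(A.T@(P-t),4))
```

```text
mask rows [(186, [313, 320]), (188, [306, 325]), (190, [304, 328]), (192, [302, 331]), (194, [300, 333]), (196, [298, 335]), (198, [297, 336]), (200, [297, 336]), (202, [296, 337]), (204, [296, 337])]
[(np.float64(6.589285714285714), np.float64(2.5), np.float64(-2.0), np.int64(28)), (np.float64(6.283333333333333), np.float64(3.5), np.float64(-1.5), np.int64(30)), (np.float64(6.129032258064516), np.float64(3.5), np.float64(-2.0), np.int64(31)), (np.float64(5.862068965517241), np.float64(2.5), np.float64(-2.5), np.int64(29))]
mark [0.504  0.3207 0.0528] [322.86232675 190.44921974]
18 tip [0.5006 0.3249 0.0511] [316.5854273  196.81793347] ball c [316.58458949 201.03413982] face [-0.0294  0.0016  0.0098]
19.4 tip [0.5029 0.3246 0.0519] [316.58747495 193.14749889] ball c [316.58656538 197.50919279] face [-0.027   0.0016  0.0097]
20.5 tip [0.5047 0.3243 0.0525] [316.58909521 190.26552361] ball c [316.58812812 194.743411  ] face [-0.025   0.0016  0.0097]
```

Run:
```python
from h import *
from fit import pose
A,t=pose([.5309,.3183,-.1644,.052]); n=A[:,2]
def onface(m,p):
    e,d=ray(m,p); return A.T@(e+d*((n@(t+.01*n-e))/(n@d))-t)
m=camera_model('wrist'); im=grab_frame('wrist')
r=finder.trace('wrist','plate')[0]; k=r['mask']; print(r['rect'])
for y in range(50,200,15):
    x=np.flatnonzero(k[y]); 
    if len(x): 
        a,b=onface(m,(x[0]-.5,y)),onface(m,(x[-1]+.5,y)); print(y,x[0],x[-1],np.round(a*1e3,1)[:2],np.round(b*1e3,1)[:2],'mid y',round((a+b)[1]*500,1))
# grey levels round the ring above the probe
g=cv2.cvtColor(im,cv2.COLOR_BGR2GRAY)
for y in range(164,192,2): print(y,g[y,280:356:3].tolist())
```

```text
[276.3, 40.0, 351.3, 222.9]
50 278 351 [48.5 19.6] [ 48.6 -14.3] mid y 2.6
65 279 351 [42.1 19.5] [ 42.2 -14.7] mid y 2.4
80 280 350 [35.4 19.4] [ 35.5 -14.6] mid y 2.4
95 281 350 [28.4 19.3] [ 28.5 -15. ] mid y 2.2
110 282 349 [21.1 19.2] [ 21.1 -14.9] mid y 2.2
125 283 349 [13.4 19.1] [ 13.4 -15.3] mid y 1.9
140 284 348 [ 5.3 19. ] [  5.4 -15.2] mid y 1.9
155 286 347 [-3.1 18.4] [ -3.1 -15.1] mid y 1.7
170 287 347 [-12.1  18.3] [-12.  -15.5] mid y 1.4
185 287 346 [-21.5  18.7] [-21.4 -15.4] mid y 1.7
164 [83, 85, 146, 167, 167, 166, 168, 169, 165, 166, 171, 105, 99, 98, 96, 95, 100, 123, 123, 122, 121, 125, 119, 54, 54, 54]
166 [84, 85, 129, 167, 167, 166, 167, 168, 165, 166, 170, 159, 97, 100, 96, 94, 97, 123, 122, 122, 120, 125, 119, 51, 54, 54]
168 [83, 83, 130, 166, 168, 166, 169, 167, 164, 167, 170, 162, 95, 98, 94, 95, 97, 122, 121, 122, 121, 123, 118, 53, 54, 53]
170 [85, 84, 113, 167, 165, 166, 168, 169, 164, 166, 171, 166, 96, 99, 94, 94, 98, 119, 122, 122, 123, 124, 118, 53, 52, 54]
172 [86, 85, 109, 166, 166, 164, 167, 168, 165, 166, 171, 165, 94, 98, 95, 95, 93, 95, 121
[... 400 characters left out ...]
1]
180 [64, 64, 68, 166, 164, 165, 166, 169, 100, 93, 90, 67, 59, 60, 64, 89, 95, 97, 97, 121, 123, 123, 119, 52, 53, 51]
182 [63, 65, 69, 167, 164, 165, 167, 170, 94, 76, 66, 76, 94, 85, 67, 53, 89, 96, 96, 121, 123, 122, 118, 50, 52, 51]
184 [62, 63, 64, 167, 164, 167, 101, 101, 91, 64, 96, 94, 94, 96, 94, 79, 50, 96, 95, 119, 124, 122, 120, 51, 52, 50]
186 [65, 65, 65, 167, 162, 166, 95, 98, 63, 93, 96, 87, 87, 85, 91, 94, 74, 69, 96, 95, 98, 122, 118, 50, 53, 50]
188 [64, 65, 65, 156, 165, 165, 104, 95, 65, 86, 81, 84, 83, 82, 81, 83, 85, 45, 95, 94, 98, 123, 118, 52, 53, 51]
190 [64, 64, 65, 95, 161, 155, 103, 83, 76, 82, 83, 83, 82, 80, 79, 78, 76, 53, 95, 95, 96, 119, 118, 52, 52, 49]
```

```bash
python3 -m creep '[[0,0.022,0,0.06,0],[0,0.022,0,0.06,0],[0,0,0,0,0],[0,0,0,0,0],[0,0,0,0,0]]' | grep -E 'force: '
python3 avg.py; python3 avg.py; python3 t3.py | awk '{print $1,$2; print substr($0,length($0)-60)}'
```

```text
force: [-1.4, 0.2, 1.9]
grip_force: 60.5
F [-1.04  0.49  1.34] Fn 1.63 pos [0.4713 0.3298 0.143 ] rot [ 3.1309e+00 -2.5760e-01  1.0000e-04] t 30.6
F [-0.98  0.62  2.01] Fn 2.25 pos [0.4713 0.3298 0.1429] rot [ 3.1309 -0.2576  0.    ] t 30.85
['wrist', 'scene',
['wrist', 'scene', 'side']
wrist 0.0846
1)), (28, np.float64(0.831))] (20, np.float64(0.934), (0, 0))
wrist 0.088
9)), (28, np.float64(0.746))] (20, np.float64(0.934), (0, 4))
scene 0.0846
1)), (28, np.float64(0.804))] (14, np.float64(0.89), (-3, 0))
scene 0.088
3)), (28, np.float64(0.808))] (16, np.float64(0.89), (-2, 0))
side 0.0846
)), (28, np.float64(0.757))] (16, np.float64(0.847), (1, -4))
side 0.088
7)), (28, np.float64(0.733))] (16, np.float64(0.83), (1, -4))
```

```bash
python3 -c "
from station import job
print(job.hand_in())"
```

```text
the job is handed in; nothing more can be done
None
```

I handed the job in at about 31 s. The plate hangs flat on the peg, circle up and at the lower end. The probe's tip sits inside the circle, pressed in about 6 mm of 12, and the arm is still holding it there. The one soft spot is squareness: I estimate the probe's tilt at roughly 18–20° against the face's 20°, with two coarser cameras reading 14–16°.

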